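Hold back the belt tensioner of a lining wheel

TASK

I want to slip a new drive belt onto this lining wheel. Pull the drive tray out of the machine's base by its handle, all the way to its stop, then push the sprung tensioner arm back by its upright black peg until the pawl has clicked in behind its catch tooth and the arm stands clearly past it, so that your hand and not the pawl carries the spring. Finish while still holding it there, with the tray fully out, and do not disturb the mugs and other things around.

Things in the scene. Friction and masses are not known exactly. Their poses are not given: they have to be found in the camera images.
- machine: Powered lining wheel (potter's bench machine), fixed: grey steel cabinet 400 mm deep, 360 mm wide, top 155 mm above the table, carrying a 250 mm wheelhead with a white plaster bat (centre 55 mm behind the cabinet's centre, top at 219 mm). Origin: centre of the cabinet's footprint, on the table. Its -x axis points out of the front, the way the tray slides out; z up.
- tray (a joint): Slide of the drive tray, m: 0 shut, 0.19 fully out against its stop; it stays where it is left (about 5 N of friction). The tray carries motor, two pulleys, tensioner arm and pawl. Its front panel is 10 mm thick, 126 mm tall, and its upper edge is 144 mm above the table.
- tray_handle (a point): Middle of the tray's steel bow handle: a round bar 12 mm thick, 108 mm long, level and parallel to the front panel, 120 mm above the table, its centre line 38 mm in front of the panel's front face (32 mm clear behind the bar). Axes parallel to the machine's (so -x is the direction of pulling). Moves with the tray.
- tensioner (a joint): Swing of the tensioner arm about its upright pivot, rad: 0 where its spring rests it, growing as it is pushed back (clockwise seen from above); end stop at 0.72. The spring resists at the peg with about 5 N at 0, 10 N at 0.5, 12 N at 0.72. At about 0.5 the pawl clicks in behind the catch tooth; let go after that, the arm falls back onto the pawl and rests at 0.49.
- tensioner_hinge (a point): Point on the arm's vertical pivot axis at the peg's mid height, 107 mm above the table; moves with the tray, axes turn with the arm. The arm is a flat dark steel bar 20 mm wide, 78 to 84 mm above the table, with a grey idler roller (36 mm) under it; the ratchet disc (72 mm) on its hub, with cap and pin, reaches 102 mm.
- release_peg: Upright black round peg, 16 mm thick and 46 mm tall, on the free end of the tensioner arm, 105 mm from the pivot axis. Origin: centre of its foot, 84 mm above the table; its top is at 130 mm. With the tray out nothing else within 40 mm of the peg's path rises above 96 mm. Hidden inside the cabinet while the tray is shut.
- pawl (a joint): Swing of the small spring pawl that rides on the ratchet disc, rad: 0 resting down on the disc (also when it has dropped in behind the tooth), about 0.11 while the tooth lifts it.
- mug_by_tray: white mug standing on the table just beyond the tray's path, beside the belt guard, 86 mm across, 105 mm tall, with an ear handle. Bystander. Origin: centre of its foot.
- mug_far: white mug standing on the right of the table, 86 mm across, 105 mm tall, with an ear handle. Bystander. Origin: centre of its foot.
- spanner: steel spanner, 160 mm long, lying on the table to the right of the robot. Bystander. Origin: middle of its underside.
- belt_guard: grey sheet-steel belt guard, 110 x 160 mm, 28 mm tall, lying on the table in front of the tray's path. Bystander. Origin: centre of its underside.
- rib: flat wooden throwing rib, about 85 x 80 mm, 6 mm thick, lying on top of the belt guard. Bystander. Origin on its underside.
- mould: plaster mould half, 130 x 150 mm, 85 mm tall, on the right of the table. Bystander. Origin: centre of its underside.

How it is judged:
By the outcome, as a careful person would: the job done as asked, in the order asked, and still so for the second after the job is handed in, while the arm keeps its last pose, push and grip.
It also fails if it takes over 48 s, if anything falls off the work surface, if the arm or the gripper's body presses on something with over 40 N, if the wrist force passes 120 N, or if a joint passes its speed limit or range.

ROBOT

A 6-joint arm with a two-finger parallel gripper is mounted at the origin on the work surface. World frame = base frame: x ahead of the robot, y to its left, z up, the work surface at z = 0. Lengths are in m, angles in rad, forces in N, time in s.
With the tool pointing down it reaches from about 0.35 to 0.775 m from the base axis. Payload 5.5 kg.
Tool frame: the origin (TCP) lies between the finger pads; the fingertips stand 11 mm ahead of it and the grasp point (between the pads) lies 8 mm behind it (tips_ahead is the distance from the TCP to the fingertips, in m); z points along the fingers, y is the line along which they close (so a half turn about z gives the same grasp; the last joint's range is limited). The gripper opens to 85 mm and grips with 20 to 120 N. Pads are 22 mm wide; open, the fingers measure 114 mm over their backs; the gripper's body (76 mm by 85 mm) begins 54 mm behind the grasp point. The pads swing forward as they close: fully open they stand 13 mm farther back than shut.
Start: joints at [-1.47, 0.313, 0.046, 1.304, 0, 1.431], TCP at [0.137, -0.558, 0.203] pointing down, gripper open.
Joint ranges: [-2.76, 2.76], [-0.86, 1.69], [-1.03, 1.26], [-2.2, 2.34], [-1.47, 1.5], [-3.14, 3.14]. Speed limits (rad/s): [2.57, 2.57, 3.14, 3.14, 3.14, 3.14].

INTERFACE

Orientations are given as a unit quaternion [w, x, y, z].
In Python, from workcell import * gives the robot as it stands. The module is installed in compiled form; this text tells all that it offers.
- The arm moves only by the tool jog_arm, never from a script. Its argument "moves" is a list of rows, each an object with "fingers": the closure, from 0 (fully open) to 1 (shut); "slide": the shift along the tool's x, y, z in mm, a list of three; "angular": the turn, a rotation vector about the tool's x, y, z in degrees, a list of three. A call has 1 to 10 rows; each row is the pose to reach, as a shift and turn from the pose commanded when the call began, along the tool's axes at that moment; what a row does not reach only later rows make up. A row lasts 1/12 s, in which the tool goes at most 41.7 mm and 7.16 degrees, less where a joint would pass 70% of its speed; a pose out of reach is approached as far as the arm can. A call with a gripper value outside its range is refused whole. The fingers move at their own pace and stop on an object; "squeeze" is the grip in N (left out, the last holds). Time passes only in rows, so rows that repeat a pose let the fingers close. It gives the time, the measured TCP pose, the force, the opening and the grip force at its end, in the units of the state.
- get_state(): the state, without advancing time (a new reading comes with each control period).
- read_camera(name): name is "scene" or "top" or "wrist"; returns a dict with "color" (400x640x3 uint8, red, green, blue), "fovy" (degrees; the focal length in pixels is half the picture's height over the tangent of half this angle, whatever the lens; pixels are square), "cx", "cy" (the principal point, pixels), "world_from_camera" (4x4, takes a point from camera to world coordinates); the wrist camera has in their place "tool_from_camera" (4x4, takes a point from camera to tool coordinates, whose origin is the TCP and whose axes are the flange's). Camera axes: x right, y down, z forward; pixel columns grow to the right and rows downward; lengths in m; the calibration is good to about 2 mm. A picture is of the moment at which its call begins: read the wrist's pose just before it. There is no depth.
- hand_in(): hands the job in; it is judged then, once.
Trained networks look in a picture, given as the dict that the camera call returned (one of the last four; its "shot" number tells which), for a name from the list of things; names that differ only in an ending like _2 or _b are one class to them, and where a whole thing is asked for, a point or a joint stands for the part that bears it (a point fixed in the world has none). Each returns a list of dicts, best first, with "p" (0 to 1); they miss things now and then, are a little off and sometimes report something else, mostly with a low value. They report only what shows in the picture. A call takes as long as a camera call.
- look_for(target, picture): "point" ([column, row] in pixels, amid what is visible of it).
- tip_of(target, picture): "point" ([column, row] in pixels: a listed point, or the origin of a listed thing).
The state is a dict: "clock": time; "joint_pos": joint angles; "qvel": joint speeds; "tau": joint torques, N m; "tcp_pos": TCP position; "orientation": TCP orientation; "wrist_force": force on the tool from outside, world axes, zero at the start; "ft_torque": the same for the moment, N m; "finger_gap": finger opening in m; "grip_force": force on a finger pad.
Only numpy, scipy, OpenCV 4.12 (cv2) and the standard library are available. Lean on these libraries where they do the work, as an engineer would, in place of code of your own. Each camera call takes 0.05 s, during which the arm holds its last target. There are 200 camera calls.

## Working session

There is one attempt and no reset: what is moved stays moved. The work goes in short steps, Python scripts to look and compute and a tool call to move; the robot and the scene stay as the last step left them, time stands still between calls to the robot, and variables do not carry over. Pictures are saved under pics/ and viewed, at most 13 in all, crops included, and the job is handed in when it is done.

Besides the shell and the picture viewer there is one more tool, called after "Emit:" as a command line: name --argument value ..., lists and objects as JSON in quotes. jog_arm: Moves the arm, as the interface text tells. Its arguments: {"type":"object","properties":{"moves":{"type":"array","items":{"type":"object","properties":{"fingers":{"type":"number"},"slide":{"type":"array","items":{"type":"number"}},"angular":{"type":"array","items":{"type":"number"}}}}},"squeeze":{"type":"number"}},"required":["moves"]}

```bash
mkdir -p pics; cat > h.py <<'E'
from workcell import *
import numpy as np, cv2
from scipy.spatial.transform import Rotation as R
def ray(c,p):
    f=200/np.tan(np.radians(c["fovy"])/2)
    d=np.array([(p[0]-c["cx"])/f,(p[1]-c["cy"])/f,1.])
    if "world_from_camera" in c: T=np.array(c["world_from_camera"])
    else:
        s=get_state();q=s["orientation"];W=np.eye(4);W[:3,:3]=R.from_quat([q[1],q[2],q[3],q[0]]).as_matrix();W[:3,3]=s["tcp_pos"]
        T=W@np.array(c["tool_from_camera"])
    return T[:3,3],T[:3,:3]@d
def at_z(c,p,z):
    o,d=ray(c,p);return o+d*(z-o[2])/d[2]
def tri(a,b):
    (o,d),(p,e)=a,b
    d=d/np.linalg.norm(d);e=e/np.linalg.norm(e)
    t=np.linalg.lstsq(np.c_[d,-e],p-o,rcond=None)[0]
    x,y=o+t[0]*d,p+t[1]*e
    return (x+y)/2,np.linalg.norm(x-y)
def save(n,c): cv2.imwrite(f"pics/{n}.png",c["color"][:,:,::-1])
E
python3 - <<'E'
from h import *
np.set_printoptions(precision=4,suppress=True)
s=get_state();print(s["clock"],s["tcp_pos"],s["orientation"],s["finger_gap"])
cs={n:read_camera(n) for n in("scene","top")}
for n,c in cs.items():
    save(n,c); print(n,np.array(c["world_from_camera"])[:3,3])
Z=dict(machine=0,tray_handle=.12,mug_by_tray=0,mug_far=0,belt_guard=0,mould=0,spanner=0,tensioner_hinge=.107)
for t,z in Z.items():
    for n,c in cs.items():
        for r in tip_of(t,c)[:2]: print(t,n,r["point"],round(r["p"],2),at_z(c,r["point"],z))
E
```

```text
0.0 [ 0.1371 -0.5579  0.2021] [-0.0009  0.9928  0.1201  0.    ] 0.08539603537159961
scene [ 0.8081 -0.198   1.0293]
top [ 0.4533 -0.0738  1.5097]
machine scene [155.6, 211.3] 0.28 [ 0.3386 -0.4501  0.    ]
machine top [289.7, 172.4] 0.67 [0.6153 0.0828 0.    ]
tray_handle scene [380.7, 202.3] 0.71 [0.6014 0.0802 0.12  ]
tray_handle top [444.0, 174.9] 0.62 [ 0.5881 -0.4335  0.12  ]
tray_handle top [289.4, 172.4] 0.59 [0.6025 0.0714 0.12  ]
mug_by_tray scene [284.3, 288.2] 0.62 [ 0.6746 -0.2153  0.    ]
mug_by_tray top [375.8, 155.0] 0.87 [ 0.6737 -0.2245  0.    ]
mug_far scene [183.2, 305.3] 0.57 [ 0.6059 -0.4632  0.    ]
mug_far scene [379.1, 198.5] 0.36 [0.5626 0.1181 0.    ]
mug_far top [443.0, 171.6] 0.96 [ 0.6115 -0.4612  0.    ]
belt_guard scene [380.0, 199.7] 0.63 [0.5667 0.1187 0.    ]
belt_guard scene [257.3, 231.5] 0.56 [ 0.5077 -0.2209  0.    ]
belt_guard top [378.5, 200.0] 0.59 [ 0.5133 -0.2315  0.    ]
mould scene [152.2, 263.4] 0.83 [ 0.4713 -0.5018  0.    ]
mould top [457.0, 206.3] 0.9 [ 0.488  -0.5077  0.    ]
spanner scene [155.8, 215.0] 0.72 [ 0.3489 -0.4529  0.    ]
spanner top [444.7, 248.8] 0.59 [ 0.339  -0.4611  0.    ]
tensioner_hinge top [375.8, 203.6] 0.56 [ 0.4973 -0.2113  0.107 ]
```

```bash
python3 -c "
import cv2,numpy as np
a=cv2.imread('pics/scene.png');b=cv2.imread('pics/top.png')
cv2.imwrite('pics/both.png',cv2.resize(np.vstack([a,b]),(480,600),interpolation=cv2.INTER_AREA))"
```

```text
(no output)
```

View pics/top.png

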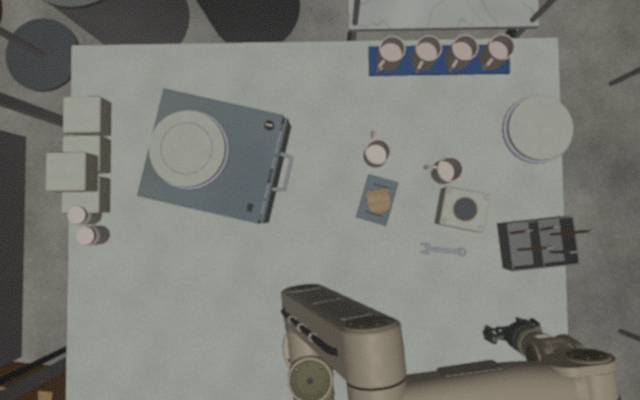

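View pics/scene.png

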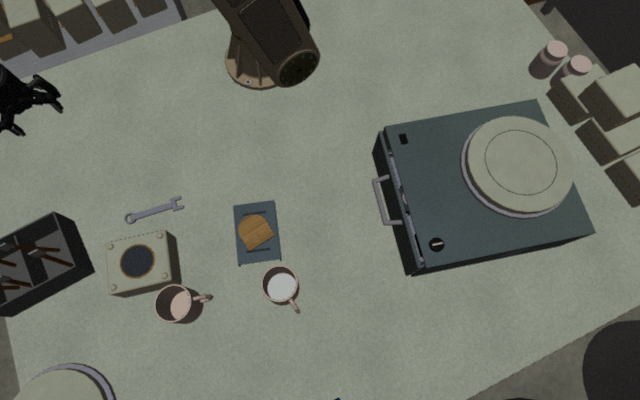

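The handle shows at (289,172) in top and (381,202) in scene. The cabinet front is turned about 14°, so the tray slides mostly toward -y. The guard and mug lie beyond the tray's path. I'll start the approach now.

Emit:
jog_arm --moves '[{"slide":[30,-25,-40],"angular":[0,0,-7],"fingers":0},{"slide":[60,-50,-75],"angular":[0,0,-14],"fingers":0},{"slide":[90,-75,-75],"angular":[0,0,-21],"fingers":0},{"slide":[120,-100,-75],"angular":[0,0,-28],"fingers":0},{"slide":[150,-125,-75],"angular":[0,0,-35],"fingers":0},{"slide":[180,-150,-75],"angular":[0,0,-42],"fingers":0},{"slide":[210,-175,-75],"angular":[0,0,-49],"fingers":0},{"slide":[240,-200,-75],"angular":[0,0,-56],"fingers":0},{"slide":[270,-225,-75],"angular":[0,0,-63],"fingers":0},{"slide":[300,-250,-75],"angular":[0,0,-70],"fingers":0}]'

```text
clock: 1.73
tcp_pos: [0.3696, -0.2423, 0.2784]
orientation: [0.001, 0.742, 0.67, 0.0]
wrist_force: [0.6, -0.7, 0.5]
finger_gap: 0.0854
grip_force: 0.0
```

```bash
cat >> h.py <<'E'
np.set_printoptions(precision=4,suppress=True)
def pose():
    s=get_state();q=s["orientation"];return np.array(s["tcp_pos"]),R.from_quat([q[1],q[2],q[3],q[0]])
def down(ydir):
    "tool pointing down, tool y along world heading ydir (deg)"
    a=np.radians(ydir);y=np.array([np.cos(a),np.sin(a),0]);z=np.array([0,0,-1.]);return R.from_matrix(np.c_[np.cross(y,z),y,z])
def goto(p,Rt):
    p0,R0=pose();print("t",get_state()["clock"],"tcp",p0,"slide",(1000*R0.inv().apply(np.array(p)-p0)).round(1),"ang",np.degrees((R0.inv()*Rt).as_rotvec()).round(2))
E
python3 - <<'E'
from h import *
c=cv2.imread('pics/top.png')
t=read_camera("top");s=read_camera("scene")
# cabinet outline: fit quad to bluish-grey mask
for n,cam in(("top",t),("scene",s)):
    im=cv2.cvtColor(np.ascontiguousarray(cam["color"][:,:,::-1]),cv2.COLOR_BGR2HSV)
    print(n,im[200,230] if n=="top" else im[220,450])
    h=im[200,230] if n=="top" else im[220,450]
    m=(abs(im[:,:,0].astype(int)-h[0])<12)&(im[:,:,1]>h[1]*.6)&(abs(im[:,:,2].astype(int)-h[2])<30)
    m=cv2.morphologyEx(m.astype(np.uint8),cv2.MORPH_OPEN,np.ones((5,5)))
    k,l,st,_=cv2.connectedComponentsWithStats(m);i=1+np.argmax(st[1:,4])
    cn=cv2.findContours((l==i).astype(np.uint8),0,1)[0][0]
    b=cv2.boxPoints(cv2.minAreaRect(cn));print(b)
    w=np.array([at_z(cam,p,.155)[:2] for p in b]);print(w,[np.degrees(np.arctan2(*(w[(i+1)%4]-w[i])[::-1])) for i in range(4)],[np.linalg.norm(w[(i+1)%4]-w[i]) for i in range(4)])
print(tri(ray(s,tip_of("tray_handle",s)[0]["point"]),ray(t,(289.4,172.4))))
print(get_state()["joint_pos"])
goto([.602,.075,.26],down(76))
E
```

```text
top [105  25 104]
[[392.  46.]
 [415.  46.]
 [415.  74.]
 [392.  74.]]
[[ 1.004  -0.2667]
 [ 1.0027 -0.3406]
 [ 0.9112 -0.3388]
 [ 0.9124 -0.2651]] [np.float64(-90.99915633301312), np.float64(178.8879160640923), np.float64(89.06604072338178), np.float64(-0.9800774387041723)] [np.float64(0.07397267275993095), np.float64(0.0915107197156096), np.float64(0.07376185679937636), np.float64(0.09159448089085674)]
scene [93 37 82]
[[384.7162 127.1493]
 [494.4408  94.7716]
 [538.4685 243.9765]
 [428.7438 276.3543]]
[[0.4396 0.1715]
 [0.4758 0.4705]
 [0.8461 0.344 ]
 [0.8047 0.0841]] [np.float64(83.09108802862214), np.float64(-18.861497311243973), np.float64(-99.05082540591721), np.float64(166.53156010389165)] [np.float64(0.3011661737051318), np.float64(0.39128806719100423), np.float64(0.2632003307567517), np.float64(0.3754252780023222)]
(array([0.5997, 0.0698, 0.1617]), np.float64(0.006405518120185635))
[-0.76    0.0409 -0.1035  1.4256  0.      0.9126]
t 1.8833 tcp [ 0.3703 -0.2416  0.2783] slide [338.5 198.4  18.3] ang [  0.01   0.05 -81.83]
```

Emit:
jog_arm --moves '[{"slide":[34,20,0],"angular":[0,0,-7]},{"slide":[68,40,0],"angular":[0,0,-14]},{"slide":[100,60,0],"angular":[0,0,-21]},{"slide":[134,79,0],"angular":[0,0,-28]},{"slide":[168,98,0],"angular":[0,0,-35]},{"slide":[200,118,0],"angular":[0,0,-42]},{"slide":[234,137,0],"angular":[0,0,-49]},{"slide":[268,157,0],"angular":[0,0,-56]},{"slide":[300,176,0],"angular":[0,0,-63]},{"slide":[335,196,0],"angular":[0,0,-70]}]'

```text
schema error: expected keys fingers, slide, angular
```

Emit:
jog_arm --moves '[{"slide":[0,0,0],"angular":[0,0,-7]},{"slide":[0,0,0],"angular":[0,0,-11.8]},{"slide":[0,0,0],"angular":[0,0,-11.8]}]'

```text
schema error: expected keys fingers, slide, angular
```

```bash
python3 - <<'E'
from h import *
print(pose()[0],pose()[1].as_matrix())
w=read_camera("wrist");save("w1",w);print(np.array(w["tool_from_camera"]),w["fovy"])
for r in tip_of("tray_handle",w): print(r,at_z(w,r["point"],.12))
t=read_camera("top");s=read_camera("scene")
for c in(t,s):
  for r in tip_of("tray_handle",c): print(r,at_z(c,r["point"],.12))
E
```

```text
[ 0.3703 -0.2416  0.2783] [[ 0.1016  0.9948  0.0006]
 [ 0.9948 -0.1016 -0.0005]
 [-0.0004  0.0006 -1.    ]]
[[ 0.0004 -0.948  -0.3182  0.0819]
 [ 1.     -0.      0.0012  0.0002]
 [-0.0012 -0.3182  0.948  -0.1704]
 [ 0.      0.      0.      1.    ]] 70.57347186757255
{'point': [289.2, 173.3], 'p': 0.73} [0.5995 0.0721 0.12  ]
{'point': [381.7, 199.3], 'p': 0.72} [0.5957 0.086  0.12  ]
```

View pics/w1.png

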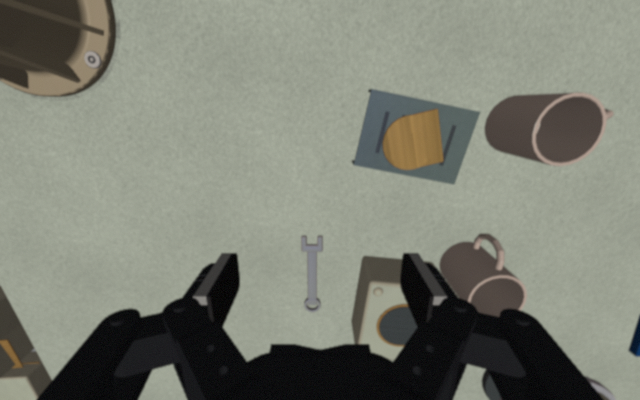

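Emit:
jog_arm --moves '[{"slide":[34,20,0],"angular":[0,0,-7],"fingers":0.3},{"slide":[68,40,0],"angular":[0,0,-14],"fingers":0.3},{"slide":[100,60,0],"angular":[0,0,-21],"fingers":0.3},{"slide":[134,79,0],"angular":[0,0,-28],"fingers":0.3},{"slide":[168,98,0],"angular":[0,0,-35],"fingers":0.3},{"slide":[200,118,0],"angular":[0,0,-42],"fingers":0.3},{"slide":[234,137,0],"angular":[0,0,-49],"fingers":0.3},{"slide":[268,157,0],"angular":[0,0,-56],"fingers":0.3},{"slide":[300,176,0],"angular":[0,0,-63],"fingers":0.3},{"slide":[335,196,0],"angular":[0,0,-70],"fingers":0.3}]'

```text
clock: 3.02
tcp_pos: [0.601, 0.0674, 0.2778]
orientation: [0.0, 0.225, 0.974, -0.0]
wrist_force: [1.2, -0.7, 0.7]
finger_gap: 0.06
grip_force: 0.0
```

Emit:
jog_arm --moves '[{"slide":[0,0,0],"angular":[0,0,-7],"fingers":0.6},{"slide":[0,0,0],"angular":[0,0,-11.8],"fingers":0.6},{"slide":[0,0,0],"angular":[0,0,-11.8],"fingers":0.6},{"slide":[0,0,0],"angular":[0,0,-11.8],"fingers":0.6}]'

```text
clock: 3.35
tcp_pos: [0.6001, 0.0665, 0.2775]
orientation: [-0.0, 0.128, 0.992, -0.0]
wrist_force: [0.8, -1.0, -0.2]
finger_gap: 0.0342
grip_force: 0.0
```

```bash
python3 - <<'E'
from h import *
print(pose()[0],pose()[1].as_matrix()[:,1],get_state()["joint_pos"],get_state()["finger_gap"])
w=read_camera("wrist");save("w2",w)
for r in tip_of("tray_handle",w): print(r,at_z(w,r["point"],.12))
E
```

```text
[0.6001 0.0665 0.2775] [ 0.2531  0.9674 -0.0003] [-0.0224  0.3681  0.3048  1.5082 -0.0001  0.2335] 0.03424218886972681
{'point': [326.1, 169.7], 'p': 0.59} [0.5953 0.0757 0.12  ]
{'point': [130.9, 150.9], 'p': 0.34} [ 0.5165 -0.1381  0.12  ]
```

View pics/w2.png

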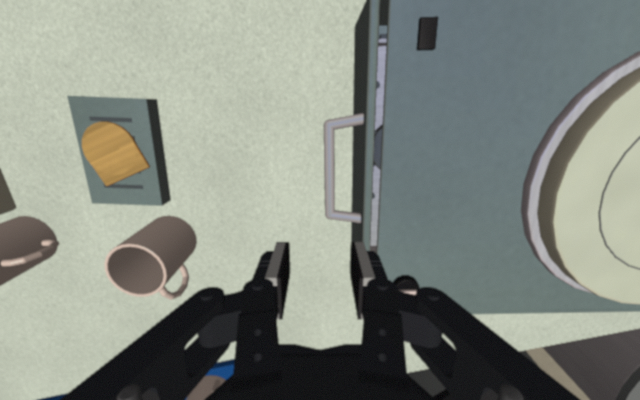

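The wrist view shows the bar running from about (328,122) to (332,217), with the fingers below it and slightly to the left.

```bash
python3 - <<'E'
from h import *
w=read_camera("wrist")
g=cv2.cvtColor(w["color"],cv2.COLOR_RGB2GRAY).astype(int)
pts=[]
for r in (135,155,175,195,208):
    row=g[r,315:350];print(r,row)
a=at_z(w,(328,122),.12);b=at_z(w,(332,217),.12);m=(a+b)/2
print(a,b,m,np.linalg.norm(a-b),np.degrees(np.arctan2(*(a-b)[1::-1])))
e=[at_z(w,p,.144) for p in((367,30),(362,110),(372,235))];print(e)
# grasp point at m: TCP 8mm ahead (down)
goto([m[0],m[1],.112],down(75.5))
E
```

```text
135 [195 193 193 195 195 192 189 178 156 134 139 150 154 157 159 160 156 145
 142 159 179 187 192 195 193 190 187 187 188 188 190 192 193 194 195]
155 [198 196 194 195 196 196 198 197 184 154 140 148 155 156 158 159 156 147
 135 146 174 190 194 195 197 200 199 197 197 200 201 202 202 203 202]
175 [193 192 195 197 197 199 197 194 184 158 140 146 154 158 159 160 158 150
 142 154 183 196 197 196 195 196 196 198 201 204 205 203 201 199 197]
195 [201 201 198 198 199 198 201 204 195 170 146 143 152 156 157 159 157 152
 143 155 183 200 203 202 198 196 195 195 198 197 196 196 196 201 200]
208 [200 197 198 196 198 202 205 203 197 182 150 141 150 154 155 157 159 152
 144 157 179 194 194 195 199 201 204 202 202 202 200 200 200 199 196]
[0.5428 0.0913 0.12  ] [0.6559 0.0682 0.12  ] [0.5993 0.0797 0.12  ] 0.11549093989698593 168.4485883198182
[array([0.4687, 0.1472, 0.144 ]), array([0.5384, 0.1278, 0.144 ]), array([0.6805, 0.1101, 0.144 ])]
t 3.5 tcp [0.5999 0.0666 0.2782] slide [  3.9  12.6 166.2] ang [-0.    0.02 -0.11]
```

```bash
python3 - <<'E'
from h import *
w=read_camera("wrist")
g=cv2.GaussianBlur(cv2.cvtColor(w["color"],cv2.COLOR_RGB2GRAY),(1,3),0).astype(float)
P=[]
for r in range(130,212,3):
    d=190-g[r,315:345];d[d<10]=0;P.append((315+(d*np.arange(30)).sum()/d.sum(),r))
W=np.array([at_z(w,p,.12)[:2] for p in P])
v,_,x,y=0,0,0,0
vx,vy,x0,y0=cv2.fitLine(W.astype(np.float32),cv2.DIST_HUBER,0,1e-4,1e-4).ravel()
ang=np.degrees(np.arctan2(vy,vx));print(ang,x0,y0)
n=np.array([-vy,vx]);m=np.array([x0,y0])
hd=(ang+90)%180;goto([m[0],m[1],.112],down(hd));print(hd)
E
```

```text
-13.549131 0.5972155 0.07904476
t 3.55 tcp [0.5998 0.0668 0.2782] slide [  5.7  11.2 166.2] ang [ 0.    0.02 -1.02]
76.45087
```

Emit:
jog_arm --moves '[{"slide":[5,11.5,40],"angular":[0,0,-1],"fingers":0.65},{"slide":[5,11.5,75],"angular":[0,0,-1],"fingers":0.65},{"slide":[5,11.5,100],"angular":[0,0,-1],"fingers":0.65},{"slide":[5,11.5,120],"angular":[0,0,-1],"fingers":0.65},{"slide":[5,11.5,135],"angular":[0,0,-1],"fingers":0.65},{"slide":[5,11.5,150],"angular":[0,0,-1],"fingers":0.65},{"slide":[5,11.5,160],"angular":[0,0,-1],"fingers":0.65},{"slide":[5,11.5,166],"angular":[0,0,-1],"fingers":0.65},{"slide":[5,11.5,166],"angular":[0,0,-1],"fingers":0.65}]'

```text
clock: 4.3
tcp_pos: [0.5971, 0.0798, 0.1109]
orientation: [-0.001, 0.117, 0.993, -0.0]
wrist_force: [-0.2, -0.1, -0.0]
finger_gap: 0.0297
grip_force: 0.0
```

Emit:
jog_arm --moves '[{"slide":[0,0,0],"angular":[0,0,0],"fingers":1},{"slide":[0,0,0],"angular":[0,0,0],"fingers":1},{"slide":[0,0,0],"angular":[0,0,0],"fingers":1},{"slide":[0,0,0],"angular":[0,0,0],"fingers":1},{"slide":[0,0,0],"angular":[0,0,0],"fingers":1}]' --squeeze 40

```text
clock: 4.72
tcp_pos: [0.5983, 0.0801, 0.1126]
orientation: [0.001, 0.117, 0.993, 0.0]
wrist_force: [-0.2, -0.0, -0.2]
finger_gap: 0.0001
grip_force: 0.0
```

```bash
python3 - <<'E'
from h import *
w=read_camera("wrist");save("w3",w);print(pose()[0])
E
```

```text
[0.5982 0.0801 0.1125]
```

View pics/w3.png

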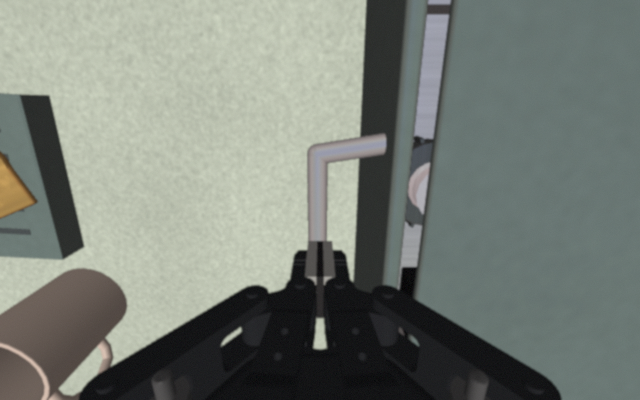

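The bar is centred under the closed pads at about (318,240). It seems to run below the tips, so I'll check the heights.

```bash
python3 - <<'E'
import workcell; print([n for n in dir(workcell) if not n.startswith('_')])
from h import *
print(get_state().keys(), getattr(workcell,'tips_ahead',None))
s=read_camera("scene");w=read_camera("wrist")
print(np.array(s["world_from_camera"]))
a=cv2.resize(s["color"][130:270,320:480],(640,560),interpolation=cv2.INTER_CUBIC)
cv2.imwrite("pics/s4.png",a[:,:,::-1])
g=cv2.cvtColor(w["color"],cv2.COLOR_RGB2GRAY)
for r in(170,200,230): print(r,g[r,300:340])
E
```

```text
['MotionError', 'get_state', 'hand_in', 'look_for', 'read_camera', 'tip_of', 'tips_ahead']
dict_keys(['clock', 'joint_pos', 'qvel', 'tau', 'tcp_pos', 'orientation', 'wrist_force', 'ft_torque', 'grip_force', 'finger_gap']) 0.011
[[ 0.4218  0.8587 -0.2909  0.8081]
 [ 0.9067 -0.3998  0.1343 -0.198 ]
 [-0.001  -0.3204 -0.9473  1.0293]
 [ 0.      0.      0.      1.    ]]
170 [196 197 200 196 195 191 176 143 126 131 144 150 155 155 155 155 156 158
 160 160 158 156 155 148 142 128 120 136 171 189 191 193 195 196 195 191
 189 192 190 187]
200 [192 192 191 191 194 195 188 165 136 129 140 149 154 155 154 154 155 157
 159 159 158 157 153 148 139 126 129 155 177 185 189 194 197 197 197 194
 192 195 196 200]
230 [197 199 201 198 196 194 195 182 149 129 136 146 153 154 152 154 154 156
 160 159 157 157 153 147 135 123 137 176 194 196 195 197 197 197 196 199
 200 200 196 195]
```

View pics/s4.png

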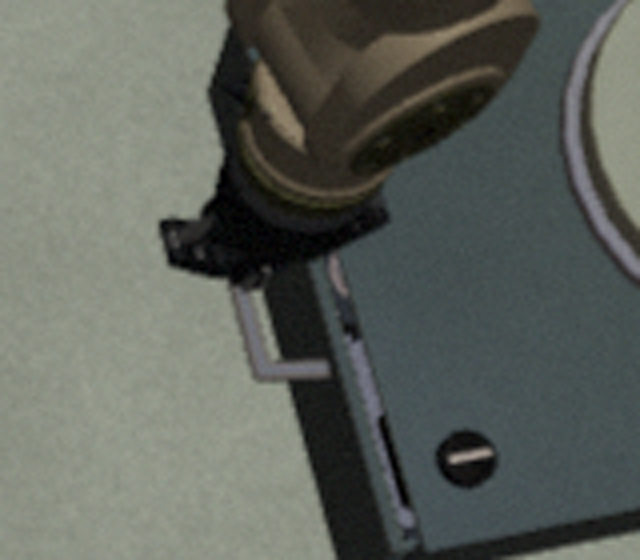

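Bar width puts it at the expected height. The finger spacing in the pictures, though, puts the fingertips about 40 mm farther back than stated, so the fingers closed above the bar. I'll reopen and go down gently, watching the force.

Emit:
jog_arm --moves '[{"slide":[0,0,0],"angular":[0,0,0],"fingers":0.65},{"slide":[0,0,0],"angular":[0,0,0],"fingers":0.65},{"slide":[0,0,0],"angular":[0,0,0],"fingers":0.65},{"slide":[0,0,4],"angular":[0,0,0],"fingers":0.65},{"slide":[0,0,8],"angular":[0,0,0],"fingers":0.65},{"slide":[0,0,12],"angular":[0,0,0],"fingers":0.65},{"slide":[0,0,16],"angular":[0,0,0],"fingers":0.65},{"slide":[0,0,20],"angular":[0,0,0],"fingers":0.65}]'

```text
clock: 5.53
tcp_pos: [0.5977, 0.0801, 0.0913]
orientation: [-0.0, 0.117, 0.993, -0.0]
wrist_force: [0.2, -0.2, -0.2]
finger_gap: 0.03
grip_force: 0.0
```

Emit:
jog_arm --moves '[{"slide":[0,0,3],"angular":[0,0,0],"fingers":0.65},{"slide":[0,0,6],"angular":[0,0,0],"fingers":0.65},{"slide":[0,0,9],"angular":[0,0,0],"fingers":0.65},{"slide":[0,0,12],"angular":[0,0,0],"fingers":0.65},{"slide":[0,0,12],"angular":[0,0,0],"fingers":0.65}]'

```text
clock: 5.95
tcp_pos: [0.5975, 0.0801, 0.0793]
orientation: [-0.0, 0.117, 0.993, -0.0]
wrist_force: [0.4, 0.4, -0.2]
finger_gap: 0.03
grip_force: 0.0
```

```bash
python3 - <<'E'
from h import *
w=read_camera("wrist");save("w5",w);print(pose()[0],get_state()["wrist_force"],get_state()["finger_gap"])
E
```

```text
[0.5977 0.0801 0.0796] [ 0.9257 -0.3906 -0.0866] 0.02957550819788818
```

View pics/w5.png

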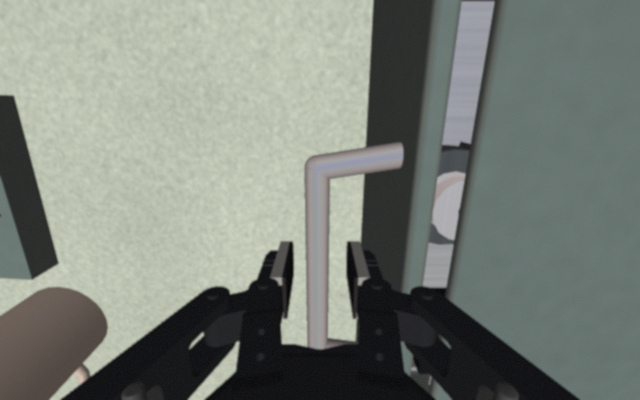

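The bar now passes between the open pads at (317,270). I'll lower a little more and grip.

Emit:
jog_arm --moves '[{"slide":[0,0,4],"angular":[0,0,0],"fingers":0.65},{"slide":[0,0,7],"angular":[0,0,0],"fingers":0.65},{"slide":[0,0,9],"angular":[0,0,0],"fingers":0.8},{"slide":[0,0,9],"angular":[0,0,0],"fingers":1},{"slide":[0,0,9],"angular":[0,0,0],"fingers":1},{"slide":[0,0,9],"angular":[0,0,0],"fingers":1},{"slide":[0,0,9],"angular":[0,0,0],"fingers":1},{"slide":[0,0,9],"angular":[0,0,0],"fingers":1}]' --squeeze 40

```text
clock: 6.67
tcp_pos: [0.5982, 0.0796, 0.0711]
orientation: [0.0, 0.117, 0.993, -0.0]
wrist_force: [1.0, -3.1, 0.4]
finger_gap: 0.0104
grip_force: 38.9
```

Emit:
jog_arm --moves '[{"slide":[0,-5,0],"angular":[0,0,0],"fingers":1},{"slide":[0,-12,0],"angular":[0,0,0],"fingers":1},{"slide":[0,-22,0],"angular":[0,0,0],"fingers":1},{"slide":[0,-34,0],"angular":[0,0,0],"fingers":1},{"slide":[0,-46,0],"angular":[0,0,0],"fingers":1},{"slide":[0,-58,0],"angular":[0,0,0],"fingers":1},{"slide":[0,-70,0],"angular":[0,0,0],"fingers":1},{"slide":[0,-82,0],"angular":[0,0,0],"fingers":1},{"slide":[0,-94,0],"angular":[0,0,0],"fingers":1},{"slide":[0,-100,0],"angular":[0,0,0],"fingers":1}]'

```text
clock: 7.5
tcp_pos: [0.5752, -0.0167, 0.071]
orientation: [0.001, 0.116, 0.993, 0.001]
wrist_force: [3.4, 4.8, -0.8]
finger_gap: 0.0106
grip_force: 39.4
```

Emit:
jog_arm --moves '[{"slide":[0,-10,0],"angular":[0,0,0],"fingers":1},{"slide":[0,-20,0],"angular":[0,0,0],"fingers":1},{"slide":[0,-30,0],"angular":[0,0,0],"fingers":1},{"slide":[0,-40,0],"angular":[0,0,0],"fingers":1},{"slide":[0,-50,0],"angular":[0,0,0],"fingers":1},{"slide":[0,-60,0],"angular":[0,0,0],"fingers":1},{"slide":[0,-70,0],"angular":[0,0,0],"fingers":1},{"slide":[0,-77,0],"angular":[0,0,0],"fingers":1},{"slide":[0,-81,0],"angular":[0,0,0],"fingers":1},{"slide":[0,-83,0],"angular":[0,0,0],"fingers":1}]'

```text
clock: 8.33
tcp_pos: [0.5558, -0.0975, 0.071]
orientation: [0.0, 0.117, 0.993, 0.001]
wrist_force: [4.1, 5.1, 0.2]
finger_gap: 0.0103
grip_force: 39.7
```

Emit:
jog_arm --moves '[{"slide":[0,-2,0],"angular":[0,0,0],"fingers":1},{"slide":[0,-4,0],"angular":[0,0,0],"fingers":1},{"slide":[0,-6,0],"angular":[0,0,0],"fingers":1},{"slide":[0,-8,0],"angular":[0,0,0],"fingers":1},{"slide":[0,-8,0],"angular":[0,0,0],"fingers":1}]'

```text
clock: 8.75
tcp_pos: [0.555, -0.1004, 0.071]
orientation: [0.001, 0.115, 0.993, 0.005]
wrist_force: [7.8, 18.1, -0.5]
finger_gap: 0.0106
grip_force: 40.0
```

Emit:
jog_arm --moves '[{"slide":[0,-2,0],"angular":[0,0,0],"fingers":1},{"slide":[0,-4,0],"angular":[0,0,0],"fingers":1},{"slide":[0,-4,0],"angular":[0,0,0],"fingers":1},{"slide":[0,-4,0],"angular":[0,0,0],"fingers":1}]'

```text
clock: 9.08
tcp_pos: [0.5551, -0.1002, 0.071]
orientation: [0.002, 0.113, 0.994, 0.009]
wrist_force: [11.8, 30.0, -0.4]
finger_gap: 0.0108
grip_force: 40.6
```

```bash
python3 - <<'E'
from h import *
print(get_state()["wrist_force"],pose()[0])
t=read_camera("top");s=read_camera("scene");w=read_camera("wrist")
for nm,z in(("release_peg",.084),("tensioner_hinge",.107),("tray_handle",.12)):
  for n,c in(("top",t),("scene",s),("wrist",w)):
    for r in tip_of(nm,c)[:2]: print(nm,n,r["point"],round(r["p"],2),at_z(c,r["point"],z))
a=s["color"][150:300,280:480];a=cv2.resize(a,(800,600),interpolation=cv2.INTER_CUBIC);cv2.imwrite("pics/s6.png",a[:,:,::-1])
E
```

```text
[11.7924 30.0354 -0.3647] [ 0.5551 -0.1002  0.071 ]
release_peg top [298.5, 181.3] 0.35 [0.5759 0.0447 0.084 ]
release_peg scene [361.0, 206.0] 0.5 [0.5811 0.0418 0.084 ]
release_peg wrist [544.5, 220.6] 0.61 [0.573 0.037 0.084]
tensioner_hinge top [277.1, 200.8] 0.64 [0.5102 0.1141 0.107 ]
tensioner_hinge scene [376.3, 164.7] 0.76 [0.505  0.1215 0.107 ]
tray_handle scene [306.8, 213.9] 0.59 [ 0.5526 -0.0941  0.12  ]
tray_handle scene [358.2, 205.5] 0.51 [0.5857 0.0271 0.12  ]
tray_handle wrist [316.7, 274.3] 0.59 [ 0.5537 -0.1022  0.12  ]
```

View pics/s6.png

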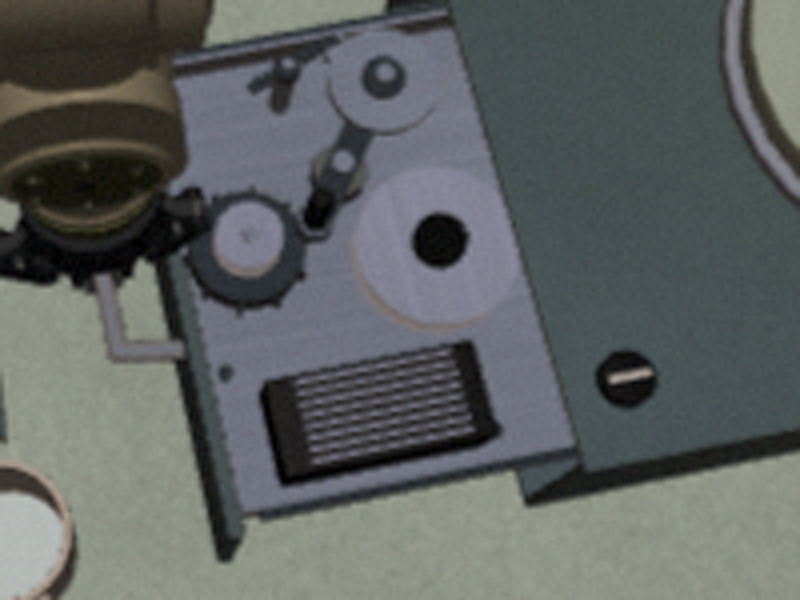

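The tray is fully out: force rises and nothing moves. In the crop the peg is at (320,210), the hub at (384,78) and the pawl at (270,80). Next I unload, release and lift.

Emit:
jog_arm --moves '[{"slide":[0,5,0],"angular":[0,0,0],"fingers":1},{"slide":[0,9,0],"angular":[0,0,0],"fingers":1},{"slide":[0,9,0],"angular":[0,0,0],"fingers":0.65},{"slide":[0,9,0],"angular":[0,0,0],"fingers":0.65},{"slide":[0,9,0],"angular":[0,0,0],"fingers":0.65},{"slide":[0,9,-20],"angular":[0,0,0],"fingers":0.65},{"slide":[0,9,-50],"angular":[0,0,0],"fingers":0.6},{"slide":[0,9,-90],"angular":[0,0,0],"fingers":0.5},{"slide":[0,9,-110],"angular":[0,0,0],"fingers":0.5},{"slide":[0,9,-110],"angular":[0,0,0],"fingers":0.5}]'

```text
clock: 10.52
tcp_pos: [0.5573, -0.102, 0.1864]
orientation: [0.004, 0.117, 0.993, -0.001]
wrist_force: [1.0, -0.1, 0.7]
finger_gap: 0.0428
grip_force: 0.0
```

```bash
python3 - <<'E'
from h import *
t=read_camera("top");s=read_camera("scene");w=read_camera("wrist");save("w7",w)
print(get_state()["wrist_force"],get_state()["finger_gap"])
for nm,z in(("release_peg",.084),("tensioner_hinge",.107),("tray_handle",.12)):
  for n,c in(("top",t),("scene",s),("wrist",w)):
    for r in tip_of(nm,c)[:2]: print(nm,n,r["point"],round(r["p"],2),at_z(c,r["point"],z))
goto([.579,.042,.18],down(43))
E
```

```text
[ 0.572   0.4333 -0.3211] 0.042454300324332506
release_peg top [301.2, 181.9] 0.47 [0.5738 0.0356 0.084 ]
release_peg scene [359.2, 206.3] 0.4 [0.5799 0.0374 0.084 ]
release_peg wrist [464.6, 179.1] 0.98 [0.5745 0.0392 0.084 ]
tensioner_hinge top [275.4, 197.8] 0.63 [0.5202 0.1197 0.107 ]
tensioner_hinge scene [378.1, 167.1] 0.76 [0.5128 0.1226 0.107 ]
tensioner_hinge wrist [576.1, 86.0] 0.86 [0.5095 0.1216 0.107 ]
tray_handle scene [306.2, 211.9] 0.71 [ 0.5474 -0.0934  0.12  ]
tray_handle wrist [324.7, 198.7] 0.92 [ 0.5522 -0.0956  0.12  ]
t 11.1167 tcp [ 0.5546 -0.1007  0.1805] slide [  9.3 144.5   0.5] ang [-0.02 -0.04 33.6 ]
```

View pics/w7.png

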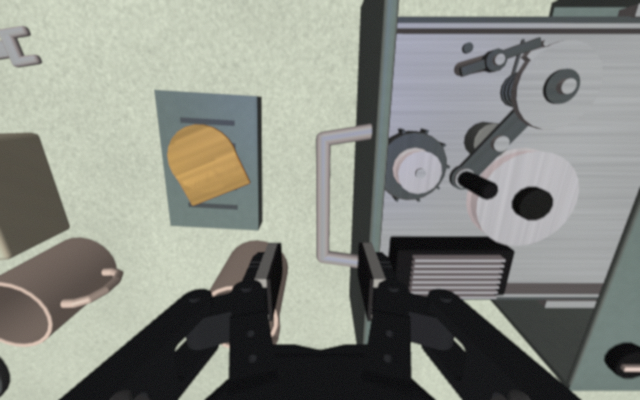

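The peg's foot shows at about (462,178), its top at (488,186), and the hub at (562,86). I'll move over the peg with the closing line along its tangent.

Emit:
jog_arm --moves '[{"slide":[2,25,0],"angular":[0,0,7],"fingers":0.4},{"slide":[5,55,0],"angular":[0,0,14],"fingers":0.4},{"slide":[8,85,0],"angular":[0,0,21],"fingers":0.4},{"slide":[11,115,0],"angular":[0,0,28],"fingers":0.4},{"slide":[12.5,135,0],"angular":[0,0,34],"fingers":0.4},{"slide":[12.5,140.5,0],"angular":[0,0,38.5],"fingers":0.4},{"slide":[12.5,140.5,0],"angular":[0,0,38.5],"fingers":0.4},{"slide":[12.5,140.5,0],"angular":[0,0,38.5],"fingers":0.4}]'

```text
clock: 11.78
tcp_pos: [0.5752, 0.039, 0.1808]
orientation: [-0.0, 0.436, 0.9, -0.0]
wrist_force: [0.3, -0.1, -0.0]
finger_gap: 0.0513
grip_force: 0.0
```

```bash
python3 - <<'E'
from h import *
t=read_camera("top");s=read_camera("scene");w=read_camera("wrist");save("w8",w)
print(get_state()["joint_pos"],get_state()["finger_gap"])
for nm,z in(("release_peg",.084),("tensioner_hinge",.107),("tray_handle",.12)):
  for n,c in(("top",t),("scene",s),("wrist",w)):
    for r in tip_of(nm,c)[:2]: print(nm,n,r["point"],round(r["p"],2),at_z(c,r["point"],z))
goto([.575,.039,.075],down(38))
E
```

```text
[-0.0732  0.3228  0.0053  1.2535 -0.0003  0.8323] 0.05125785947324122
release_peg top [376.2, 156.6] 0.32 [ 0.656  -0.2174  0.084 ]
release_peg scene [357.9, 208.6] 0.63 [0.5839 0.0317 0.084 ]
release_peg wrist [318.8, 188.6] 0.69 [0.5737 0.0391 0.084 ]
tray_handle top [343.3, 185.1] 0.91 [ 0.5586 -0.1049  0.12  ]
tray_handle scene [303.8, 215.5] 0.65 [ 0.5532 -0.1023  0.12  ]
t 12.3833 tcp [0.5752 0.0386 0.181 ] slide [  0.5   0.1 106. ] ang [0.   0.01 0.09]
```

View pics/w8.png

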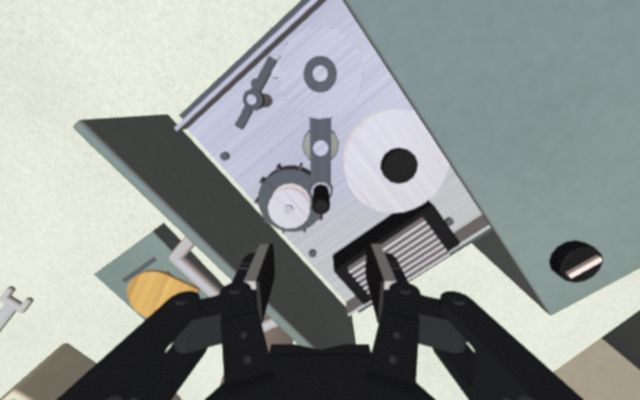

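The arm stands upright in the picture, with the peg at (320,192) and the hub at (320,74). The fingers are centred on the peg in the closing direction, so I'll descend and grip.

Emit:
jog_arm --moves '[{"slide":[0,0,30],"angular":[0,0,0],"fingers":0.4},{"slide":[0,0,50],"angular":[0,0,0],"fingers":0.4},{"slide":[0,0,65],"angular":[0,0,0],"fingers":0.4},{"slide":[0,0,80],"angular":[0,0,0],"fingers":0.4},{"slide":[0,0,92],"angular":[0,0,0],"fingers":0.4},{"slide":[0,0,100],"angular":[0,0,0],"fingers":0.4},{"slide":[0,0,105],"angular":[0,0,0],"fingers":0.4},{"slide":[0,0,105],"angular":[0,0,0],"fingers":0.4}]'

```text
clock: 13.05
tcp_pos: [0.5746, 0.0388, 0.075]
orientation: [-0.001, 0.438, 0.899, -0.0]
wrist_force: [-1.2, -0.6, -0.3]
finger_gap: 0.0514
grip_force: 0.0
```

Emit:
jog_arm --moves '[{"slide":[0,0,0],"angular":[0,0,0],"fingers":0.7},{"slide":[0,0,0],"angular":[0,0,0],"fingers":1},{"slide":[0,0,0],"angular":[0,0,0],"fingers":1},{"slide":[0,0,0],"angular":[0,0,0],"fingers":1},{"slide":[0,0,0],"angular":[0,0,0],"fingers":1},{"slide":[0,0,0],"angular":[0,0,0],"fingers":1}]' --squeeze 40

```text
clock: 13.55
tcp_pos: [0.5759, 0.0386, 0.077]
orientation: [0.001, 0.438, 0.899, 0.0]
wrist_force: [-1.0, -0.6, 5.1]
finger_gap: 0.0146
grip_force: 39.3
```

```bash
python3 - <<'E'
from h import *
p,Rr=pose();print(p,get_state()["wrist_force"])
H=np.array([.510,.122,0])
r=p-H;r[2]=0;print(np.linalg.norm(r))
for th in np.arange(.1,.66,.1).tolist()+[.62,.64]:
    d=R.from_rotvec([0,0,-th]).apply(r)-r
    print(round(th,2),(1000*Rr.inv().apply(d)).round(1),round(np.degrees(th),1))
E
```

```text
[0.5759 0.0386 0.077 ] [-0.9558 -0.6362  5.1069]
0.10626326498136691
0.1 [  0.5 -10.6  -0. ] 5.7
0.2 [  2.  -21.1  -0. ] 11.5
0.3 [  4.6 -31.4  -0. ] 17.2
0.4 [  8.2 -41.4  -0.1] 22.9
0.5 [ 12.8 -51.   -0.1] 28.6
0.6 [ 18.3 -60.1  -0.1] 34.4
0.62 [ 19.5 -61.8  -0.1] 35.5
0.64 [ 20.8 -63.5  -0.1] 36.7
```

Emit:
jog_arm --moves '[{"slide":[0.1,-5.3,0],"angular":[0,0,2.9],"fingers":1},{"slide":[0.5,-10.6,0],"angular":[0,0,5.7],"fingers":1},{"slide":[1.2,-16,0],"angular":[0,0,8.6],"fingers":1},{"slide":[2,-21.1,0],"angular":[0,0,11.5],"fingers":1},{"slide":[3.2,-26.3,0],"angular":[0,0,14.3],"fingers":1},{"slide":[4.6,-31.4,0],"angular":[0,0,17.2],"fingers":1},{"slide":[6.3,-36.5,0],"angular":[0,0,20],"fingers":1},{"slide":[8.2,-41.4,0],"angular":[0,0,22.9],"fingers":1},{"slide":[8.2,-41.4,0],"angular":[0,0,22.9],"fingers":1}]'

```text
clock: 14.3
tcp_pos: [0.5402, 0.02, 0.0771]
orientation: [0.002, 0.608, 0.794, 0.002]
wrist_force: [6.4, 2.1, -0.9]
finger_gap: 0.0144
grip_force: 39.0
```

```bash
python3 - <<'E'
from h import *
p,Rr=pose();H=np.array([.510,.122,0]);r=p-H
print(p,get_state()["wrist_force"],get_state()["finger_gap"],np.degrees(np.arctan2(r[1],r[0])),np.hypot(*r[:2]))
r0=np.array([.0659,-.0834,0]);Rc=down(38-22.9)
for th in(.45,.5,.55,.6,.63,.66):
    d=R.from_rotvec([0,0,-th]).apply(r0)-R.from_rotvec([0,0,-.4]).apply(r0)
    print(th,(1000*Rc.inv().apply(d)).round(1),round(np.degrees(th-.4),1))
E
```

```text
[0.5402 0.02   0.0771] [ 6.4462  2.066  -0.917 ] 0.014430794440697402 -73.52692476824348 0.10636964266720109
0.45 [ 0.1 -5.3  0. ] 2.9
0.5 [  0.5 -10.6   0. ] 5.7
0.55 [  1.1 -15.9   0. ] 8.6
0.6 [  2.  -21.1   0. ] 11.5
0.63 [  2.7 -24.2   0. ] 13.2
0.66 [  3.4 -27.3   0. ] 14.9
```

Emit:
jog_arm --moves '[{"slide":[0.1,-5.3,0],"angular":[0,0,2.9],"fingers":1},{"slide":[0.5,-10.6,0],"angular":[0,0,5.7],"fingers":1},{"slide":[1.1,-15.9,0],"angular":[0,0,8.6],"fingers":1},{"slide":[2,-21.1,0],"angular":[0,0,11.5],"fingers":1},{"slide":[2.8,-25,0],"angular":[0,0,13.6],"fingers":1},{"slide":[2.8,-25,0],"angular":[0,0,13.6],"fingers":1},{"slide":[2.8,-25,0],"angular":[0,0,13.6],"fingers":1}]'

```text
clock: 14.88
tcp_pos: [0.5168, 0.0159, 0.0771]
orientation: [0.003, 0.697, 0.717, 0.003]
wrist_force: [8.9, 0.6, -3.0]
finger_gap: 0.0144
grip_force: 39.1
```

```bash
python3 - <<'E'
from h import *
p,Rr=pose();H=np.array([.510,.122,0]);r=p-H;s=get_state()
print(p,s["wrist_force"],s["finger_gap"],s["qvel"],"theta",np.radians(-51.7)-np.arctan2(r[1],r[0]),np.hypot(*r[:2]))
w=read_camera("wrist");sc=read_camera("scene")
print(tip_of("tray_handle",sc)[:1])
a=np.hstack([cv2.resize(w["color"],(480,300)),cv2.resize(sc["color"][150:270,290:418],(320,300),interpolation=cv2.INTER_CUBIC)])
cv2.imwrite("pics/f9.png",a[:,:,::-1])
E
```

```text
[0.5168 0.0159 0.0771] [ 8.8645  0.6138 -3.0401] 0.014379224516478642 [ 0.001   0.0046  0.007   0.0009 -0.0003 -0.0031] theta 0.6049294987406173 0.10634548959974786
[{'point': [304.8, 216.4], 'p': 0.73}]
```

View pics/f9.png

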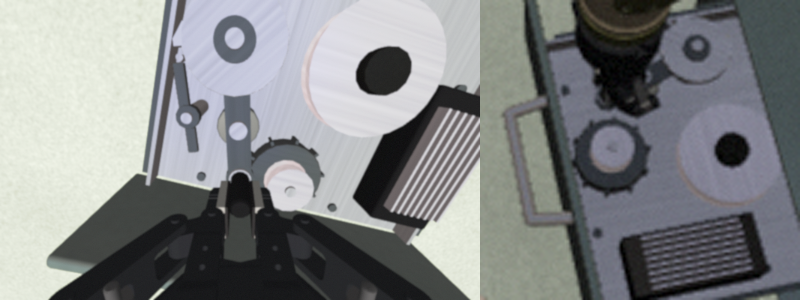

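The peg is held between the pads and the arm is at about 0.60 rad, past the pawl's click at 0.5 and short of the 0.72 stop. The pawl tip lies on the disc behind the tooth at (180,60), and the tray is still out. I'm handing in.

```bash
python3 -c "
from workcell import *
print(hand_in())"
```

```text
the job is handed in; nothing more can be done
None
```

I pulled the tray out to its stop and swung the tensioner arm to about 0.60 rad, past the pawl's click at 0.5, and the gripper was still holding the peg there when I handed in; the mugs and other things were not touched as far as I could tell.

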